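# Swing a notched batten into the gluing jig

### The arm

A 6-joint arm with a two-finger parallel gripper is mounted at the origin on the work surface; the furniture and walls round the work are solid. World frame = base frame: x ahead of the robot, y to its left, z up, the work surface at z = 0. Lengths are in m, angles in rad, forces in N, time in s.
With the tool pointing down it reaches from about 0.275 to 0.825 m from the base axis. Payload 4.9 kg.
Tool frame: the origin (TCP) lies midway between the tips of the shut fingers; the grasp point (between the pads) lies 19 mm behind it (grip_point_offset is the distance from the TCP to the grasp point, in m); z points along the fingers, x is the direction in which the jaws open and shut, and the axes are right-handed (so a half turn about z gives the same grasp; the last joint's range is limited). The gripper opens to 85 mm and grips with 20 to 120 N. Pads are 22 mm wide; open, the fingers measure 114 mm over their backs; the gripper's body (76 mm by 85 mm) begins 54 mm behind the grasp point. The pads swing forward as they close: fully open they stand 13 mm farther back than shut.
Start: joints at [-1.483, 0.326, -0.193, 1.052, 0, 1.437], TCP at [0.121, -0.537, 0.231] pointing down, gripper open.
Joint ranges: [-2.65, 2.65], [-0.97, 1.79], [-1.3, 1.35], [-1.93, 2.1], [-1.47, 1.37], [-3.14, 3.14]. Speed limits (rad/s): [2.57, 2.57, 3.14, 3.14, 3.14, 3.14].

### API

Orientations are given as a rotation vector (axis times angle).
In Python, from cell import * gives the robot as it stands. Calls block until the motion is done:
- movep(position, orientation): joint-space move of the TCP to a pose.
- move_l(position, velocity=0.15, rot=None, until_force=None): straight line of the TCP; rot=None keeps the orientation; velocity is the mean speed in m/s. With until_force (N) it stops when the force on the tool has changed by that much, and returns True; else False.
- set_joints(angles): joint-space move.
- let_go() and grab(newtons=None): open the fingers fully, or close them until they stop; newtons is the grip in N (None keeps the last).
- sleep(seconds).
- ik(position, orientation): joint angles nearest the present ones, or None.
- get_state(): the state.
- grab_frame(name): name is "side" or "top"; returns a dict with "img" (420x560x3 uint8, red, green, blue), "fx", "fy", "cx", "cy" (pixels), "cam_to_world" (4x4, takes a point from camera to world coordinates). Camera axes: x right, y down, z forward; pixel columns grow to the right and rows downward; lengths in m; the calibration is good to about 2 mm. A picture is of the moment at which its call begins. There is no depth.
A pose or a line that the arm cannot do raises MotionError and nothing moves.
- sign_off(): hands the job in, once; it reports no verdict.
Trained networks look in the newest picture that a camera, given by its name, has taken for a name from the list of things; names that differ only in an ending like _2 or _b are one class to them, and where a whole thing is asked for, a point or a joint stands for the part that bears it (a point fixed in the world has none). Each returns a list of dicts, best first, with "score" (0 to 1); they miss things now and then, are a little off and sometimes report something else, mostly with a low value. They report only what shows in the picture. A call takes as long as a camera call.
- spot_in(camera, name): "centre" ([column, row] in pixels, amid what is visible of it).
- silhouettes(camera, name): "mask" (420x560 bool, what is visible of it) and "centre" ([column, row] in pixels, amid what is visible of it).
- tip_of(camera, name): "centre" ([column, row] in pixels: a listed point, or the origin of a listed thing).
The state is a dict: "clock": time; "q": joint angles; "joint_velocities": joint speeds; "tau": joint torques, N m; "position": TCP position; "eef_rot": TCP orientation; "contact_force": force on the tool from outside, world axes, zero at the start; "wrist_torque": the same for the moment, N m; "finger_gap": opening from 0.0 (shut) to 1.0 (fully open).
Only numpy, scipy, OpenCV 4.12 (cv2) and the standard library are available. Lean on these libraries where they do the work, as an engineer would, in place of code of your own. Each camera call takes 0.05 s, during which the arm holds its last target. There are 200 camera calls.

### The job

Line up the loose wooden batten in the gluing jig: with the batten still lying askew, push its notched end onto the fixed post, then keep it bearing on the post while you swing the other end round past the sprung catch, press it firmly (about 12 N) flush against the fence, and let go. Push with feel: neither the post nor the fence may ever take more than 30 N, and leave the glue bottle, the flat yellow pack and the lamp box where they are.

Things in the scene. Friction and masses are not known exactly. Their poses are not given: they have to be found in the camera images.
- jig: Gluing jig, fixed: flat plywood board 380 x 270 x 12 mm; its yaw is about -90 degrees, give or take 25. Origin at the centre of its underside; x runs along the fence from the post to the catch, y points towards the fence (away from the robot). On the board's top (12 mm above the origin) stand the post, the fence and the catch.
- jig_post: Upright round steel post, 16 mm diameter, 38 mm high, fixed on the jig; origin at the centre of its foot, at jig (-125, 70, 12) mm.
- jig_fence: Straight wooden fence strip on the jig, 165 mm along the jig's x, 20 mm wide, 18 mm high; origin at the centre of its underside, at jig (27.5, 100, 12) mm. The batten goes against its face at jig y = 90 mm (jig x = -55 to 110 mm). It is lower than the batten, so fingers holding the upper 20 mm of the batten pass over it.
- jig_catch: Sprung catch: aluminium block 34 x 30 x 24 mm at the fence's far end, origin at the centre of its underside at jig (140, 44.5, 12) mm. A round steel nose (ball of radius 8 mm, centred 12 mm above the board at jig x = 121, y = 44.5 mm) sticks out of it along jig -x. Once past, it springs out behind the batten's near long face and keeps it at the fence.
- nose (a joint): Spring nose of the catch, m: 0 out, up to 0.006 pushed in along jig +x (about 2 N at first, plus 0.6 N per mm). Notch on post, the batten's far end rubs over it from about 0.2 rad out of line, pushing it in about 4 mm (about 2 mm once past); some 3 to 8 N of sideways push at the far end takes it past.
- batten: Loose pine batten, 250 x 40 mm, 45 mm high, 0.15 to 0.31 kg, lying on the jig's board (drag 1 to 3 N). Origin at the centre of its underside, x along its length from notched to plain end. Starts 0.45 to 0.7 rad out of line with the jig's x (far end away from the fence), its notch point 35 to 95 mm from the post. Ends with the jig's yaw, centre at jig (-8, 70, 12) mm.
- notch (a point): Point in the batten's upright V notch (60 degrees full angle, 28 mm wide at the mouth, 24 mm deep, through the whole height) where the post's axis sits when the post is bottomed in the V: 117 mm from the batten's centre towards the notched end, at its underside, 8 mm inside the end face.
- far_end (a point): Middle of the batten's plain far end, at its underside, 125 mm from its centre; ends at jig y = 70 mm.
- post (a point): Centre of the post's foot, on the board's top.
- glue_bottle: Glue bottle on its side, 172 mm long, 48 mm thick, on the table behind the post end of the jig; bystander. Origin at the centre of its underside.
- relay_pack: Flat yellow pack, 62 x 85 x 12 mm, lying on the table behind the fence; bystander. Origin at the centre of its underside.
- lamp_box: Small brown card box, 50 x 70 x 22 mm, on the table beside the post end of the jig; bystander. Origin at the centre of its underside.

How it is judged:
By the outcome, as a careful person would: the job done as asked, in the order asked, and still so for the second after the job is handed in, with the robot touching nothing.
It also fails if it takes over 72 s, if anything falls off the work surface, if the arm or the gripper's body presses on something with over 40 N, if the wrist force passes 120 N, or if a joint passes its speed limit or range.

## Working session

There is one attempt and no reset: what is moved stays moved. The work goes in short steps, each a Python script; the robot and the scene stay as the last script left them, time stands still between calls to the robot, and variables do not carry over. Pictures are saved under pics/ and viewed, about 8 in all and at most 12, crops included, and the job is handed in when it is done.

```bash
mkdir -p pics; ls; cat > h.py <<'E'
from cell import *
import numpy as np, cv2
from scipy.spatial.transform import Rotation as R
def ray(f,c):
    T=np.array(f["cam_to_world"]); d=np.array([(c[0]-f["cx"])/f["fx"],(c[1]-f["cy"])/f["fy"],1.])
    return T[:3,3],T[:3,:3]@d
def at_z(f,c,z):
    o,d=ray(f,c); return o+d*(z-o[2])/d[2]
def tri(fs,cs):
    A=np.zeros((3,3));b=np.zeros(3);P=[]
    for f,c in zip(fs,cs):
        o,d=ray(f,c); d=d/np.linalg.norm(d); M=np.eye(3)-np.outer(d,d); A+=M;b+=M@o;P.append((o,M))
    p=np.linalg.solve(A,b); return p,max(np.linalg.norm(M@(p-o)) for o,M in P)
def proj(f,p):
    T=np.linalg.inv(np.array(f["cam_to_world"])); q=T[:3,:3]@np.array(p)+T[:3,3]
    return np.array([f["fx"]*q[0]/q[2]+f["cx"],f["fy"]*q[1]/q[2]+f["cy"]])
E
python3 - <<'E'
from h import *
F={}
for n in("top","side"):
    F[n]=grab_frame(n); cv2.imwrite(f"pics/{n}0.png",F[n]["img"][:,:,::-1])
    print(n,np.round(F[n]["cam_to_world"],3).tolist(),F[n]["fx"])
for k in("jig","jig_post","jig_fence","jig_catch","batten","notch","far_end","post","glue_bottle","relay_pack","lamp_box"):
    c={}
    for n in F:
        r=tip_of(n,k)
        if r: c[n]=r[0]["centre"]; print(k,n,np.round(c[n],1),round(r[0]["score"],2), np.round(at_z(F[n],c[n],.012),3))
    if len(c)==2:
        p,e=tri([F[n] for n in c],[c[n] for n in c]); print("  tri",np.round(p,4),round(e,4))
s=get_state(); print({k:np.round(v,3).tolist() for k,v in s.items()})
E
```

```text
pics
top [[0.022, -0.996, 0.089, 0.506], [-1.0, -0.02, 0.018, 0.133], [-0.016, -0.089, -0.996, 0.902], [0.0, 0.0, 0.0, 1.0]] 388.54412809216586
side [[0.978, -0.093, 0.189, 0.454], [-0.21, -0.475, 0.855, -0.559], [0.01, -0.875, -0.484, 0.476], [0.0, 0.0, 0.0, 1.0]] 381.5106532287354
jig top [334.  220.4] 0.58 [0.563 0.039 0.012]
jig side [230.9 212.4] 0.68 [0.511 0.262 0.012]
  tri [0.5259 0.0531 0.1315] 0.0296
jig_post top [280.5 183.9] 0.61 [0.645 0.164 0.012]
jig_post side [294.6 231.1] 0.6 [0.644 0.149 0.012]
  tri [0.6474 0.1642 0.0017] 0.0006
jig_fence top [344.9 173.1] 0.94 [0.673 0.015 0.012]
jig_fence side [327.  268.5] 0.73 [0.673 0.004 0.012]
  tri [0.6759 0.0141 0.0033] 0.001
jig_catch top [395.5 199.9] 0.8 [ 0.613 -0.101  0.012]
jig_catch side [313.3 313.1] 0.6 [ 0.612 -0.107  0.012]
  tri [ 0.6139 -0.1022  0.0071] 0.0001
batten top [346.9 232.6] 0.7 [0.536 0.01  0.012]
batten side [256.2 272. ] 0.93 [0.535 0.02  0.012]
  tri [0.5349 0.0108 0.0195] 0.0007
notch side [272.3 245.9] 0.58 [0.583 0.101 0.012]
far_end top [393.7 262.8] 0.79 [ 0.47  -0.096  0.012]
far_end side 
[... 222 characters left out ...]
.751 0.142 0.012]
  tri [ 0.7614  0.1763 -0.0109] 0.0039
relay_pack top [375.2 139.6] 0.63 [ 0.754 -0.054  0.012]
relay_pack side [383.7 285.2] 0.58 [ 0.76  -0.065  0.012]
  tri [ 0.76   -0.0573  0.0049] 0.0044
lamp_box top [220.1 234.8] 0.97 [0.525 0.3   0.012]
lamp_box side [230.3 210.1] 0.94 [0.511 0.274 0.012]
  tri [ 0.5188  0.3032 -0.0044] 0.0062
{'clock': 1.2, 'q': [-1.483, 0.326, -0.193, 1.052, 0.0, 1.437], 'joint_velocities': [-0.0, -0.001, 0.0, -0.001, 0.001, 0.0], 'tau': [-0.0, -44.333, 26.276, 0.001, -0.0, 0.0], 'position': [0.121, -0.537, 0.231], 'eef_rot': [-2.454, 1.962, 0.0], 'contact_force': [-0.968, -0.213, 0.416], 'wrist_torque': [-0.008, 0.029, -0.005], 'finger_gap': 1.0}
```

View pics/top0.png

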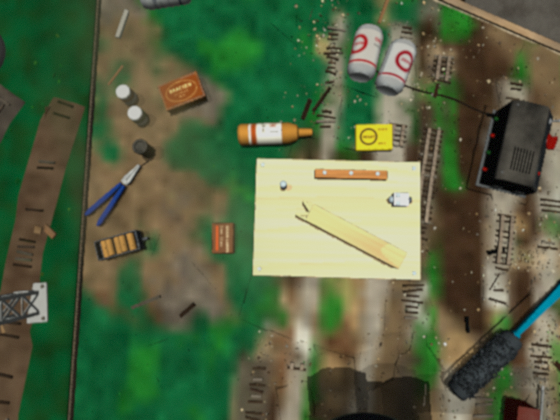

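View pics/side0.png

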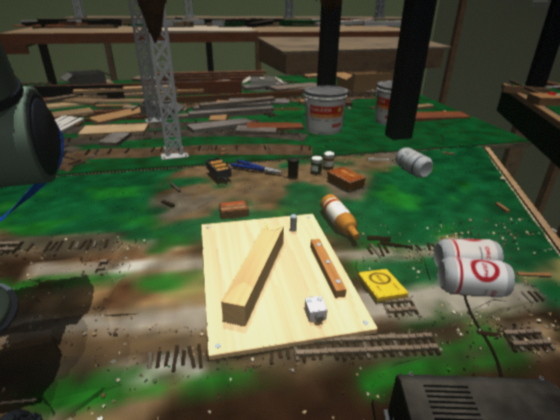

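The top picture shows the post at (284,184), fence about (350,174), catch about (400,200), notch mouth about (304,208) and plain end about (395,258). The side view agrees, and nothing else is on the board. Next I fit the poses to the masks in both views.

```bash
cat >> h.py <<'E'
from scipy.optimize import minimize
def box(pose,c,s,z0):  # box corners: pose(x,y,yaw), local centre, size, base z
    x,y,a=pose; P=[]
    for i in(-.5,.5):
        for j in(-.5,.5):
            u,v=c[0]+i*s[0],c[1]+j*s[1]
            for z in(z0,z0+s[2]): P.append([x+np.cos(a)*u-np.sin(a)*v,y+np.sin(a)*u+np.cos(a)*v,z])
    return np.array(P)
def hull(f,P,k=16):
    q=np.array([proj(f,p) for p in P]).astype(np.float32)
    m=np.zeros((420*2,560*2),np.uint8); h=cv2.convexHull(q)
    cv2.fillPoly(m,[np.round((h*2+.5)*k).astype(np.int32)],255,shift=4,lineType=cv2.LINE_AA)
    return cv2.resize(m,(560,420),interpolation=cv2.INTER_AREA)/255.
def iou(m,h): return np.minimum(m,h).sum()/np.maximum(m,h).sum()
def W(pose,u): x,y,a=pose; return np.array([x+np.cos(a)*u[0]-np.sin(a)*u[1],y+np.sin(a)*u[0]+np.cos(a)*u[1]])
def masks(cams,name):
    o={}
    for n in cams:
        r=silhouettes(n,name)
        if r and r[0]["score"]>.3: o[n]=r[0]["mask"].astype(float)
    return o
def fit(F,parts,x0,zfree=False):  # parts: list of (masks, c, s, z0)
    def cost(p):
        dz=p[3] if zfree else 0
        return -np.mean([iou(m[n],hull(F[n],box(p[:3],c,s,z0+dz))) for m,c,s,z0 in parts for n in m])
    sim=[np.array(x0,float)]
    for i in range(len(x0)): v=np.array(x0,float); v[i]+=[.008,.008,.06,.008][i]; sim.append(v)
    r=minimize(cost,x0,method="Nelder-Mead",options=dict(initial_simplex=sim,xatol=1e-5,fatol=1e-6,maxiter=250))
    return r.x,-r.fun
BAT=((0,0),(.25,.04,.045),.012)
JP={"jig":((0,0),(.38,.27,.012),0),"jig_fence":((.0275,.1),(.165,.02,.018),.012),"jig_catch":((.14,.0445),(.034,.03,.024),.012),"jig_post":((-.125,.07),(.014,.014,.038),.012)}
E
python3 - <<'E'
from h import *
C=("top","side"); F={n:grab_frame(n) for n in C}
M={k:masks(C,k) for k in("jig_fence","jig_catch","jig_post","batten","jig")}
for k in M: print(k,{n:int(m.sum()) for n,m in M[k].items()})
for n in C:
    u=np.zeros((420,560))
    for k in M: u=np.maximum(u,M[k].get(n,0))
    M["jig"][n]=u
j0=[.575,.04,-1.57]; b0=[.535,.011,-2.05]
for sel in(("jig",),("jig_fence","jig_catch","jig_post"),("jig","jig_fence","jig_catch","jig_post")):
  for cs in((C),("top",),("side",)):
    p,v=fit(F,[({n:M[k][n] for n in cs if n in M[k]},*JP[k]) for k in sel],j0); print(len(sel),cs,np.round(p,4),round(v,3),"post",np.round(W(p,(-.125,.07)),4))
for cs in((C),("top",),("side",)):
    p,v=fit(F,[({n:M["batten"][n] for n in cs},*BAT)],b0); print("bat",cs,np.round(p,4),round(v,3),"notch",np.round(W(p,(-.117,0)),4),"far",np.round(W(p,(.125,0)),4))
p,v=fit(F,[(M["batten"],*BAT)],b0+[0],True); print("zfree",np.round(p,4),round(v,3))
E
```

```text
jig_fence {'top': 719, 'side': 734}
jig_catch {'top': 249, 'side': 489}
jig_post {'top': 54, 'side': 117}
batten {'top': 2196, 'side': 3042}
jig {'top': 17084, 'side': 15549}
1 ('top', 'side') [ 0.57    0.033  -1.5742] 0.973 post [0.6405 0.1578]
1 ('top',) [ 0.5702  0.0333 -1.5748] 0.977 post [0.6407 0.158 ]
1 ('side',) [ 0.5707  0.033  -1.5744] 0.971 post [0.6412 0.1577]
3 ('top', 'side') [ 0.5698  0.0325 -1.5713] 0.828 post [0.6398 0.1574]
3 ('top',) [ 0.5695  0.0325 -1.5727] 0.853 post [0.6397 0.1574]
3 ('side',) [ 0.5702  0.0292 -1.5763] 0.832 post [0.6409 0.1538]
4 ('top', 'side') [ 0.57    0.0327 -1.5757] 0.865 post [0.6406 0.1574]
4 ('top',) [ 0.5695  0.0327 -1.5729] 0.883 post [0.6398 0.1575]
4 ('side',) [ 0.571   0.0292 -1.5755] 0.862 post [0.6416 0.1538]
bat ('top', 'side') [ 0.5347  0.0081 -2.0286] 0.924 notch [0.5864 0.113 ] far [ 0.4795 -0.1041]
bat ('top',) [ 0.5336  0.0088 -2.0384] 0.922 notch [0.5864 0.1132] far [ 0.4773 -0.1028]
bat ('side',) [ 0.5354  0.0076 -2.0302] 0.948 notch [0.5873 0.1125] far [ 0.48   -0.1044]
zfree [ 0.5348  0.0096 -2.0295 -0.0035] 0.936
```

```bash
cat >> h.py <<'E'
JIG=(.570,.0327,-1.574); POST=W(JIG,(-.125,.07))
FL=0
def rot(byaw):   # tool down, jaw axis across the batten
    a=byaw+np.pi/2+FL
    return R.from_matrix(np.array([[np.cos(a),np.sin(a),0],[np.sin(a),-np.cos(a),0],[0,0,-1.]])).as_rotvec()
def st(t=""):
    s=get_state(); p=np.array(s["position"]); x=R.from_rotvec(s["eef_rot"]).as_matrix()[:,0]
    print(t,"t%.1f"%s["clock"],np.round(p,4),"yaw %.4f"%(np.arctan2(x[1],x[0])-np.pi/2-FL),"F",np.round(s["contact_force"],1),"M",np.round(s["wrist_torque"],2),"gap %.3f"%s["finger_gap"]); return s
E
python3 - <<'E'
import h
from h import *
b=(.5347,.0083,-2.032); U=.03; g=W(b,(U,0)); best=None
for fl in(0,np.pi,-np.pi):
    h.FL=fl; qs=[ik([*g,.16],rot(b[2])),ik([*W((*POST,JIG[2]),(.117+U,0)),.033],rot(JIG[2]))]
    print(fl,[None if q is None else np.round(q,2).tolist() for q in qs])
E
```

```text
0 [[-0.18, 0.34, -0.37, 0.86, 0.0, 1.85], [-0.1, 0.67, -0.17, 0.73, 0.0, 1.48]]
3.141592653589793 [[-0.18, 0.34, -0.37, 0.86, 0.0, -1.29], [-0.1, 0.67, -0.17, 0.73, 0.0, -1.67]]
-3.141592653589793 [[-0.18, 0.34, -0.37, 0.86, 0.0, -1.29], [-0.1, 0.67, -0.17, 0.73, 0.0, -1.67]]
```

```bash
python3 - <<'E'
from h import *
b=(.5347,.0083,-2.032); U=.03; g=W(b,(U,0))
movep([*g,.16],rot(b[2])); st("above")
print(move_l([*g,.033],.1,until_force=8)); st("down")
grab(30); s=st("grip")
cv2.imwrite("pics/grip.png",grab_frame("side")["img"][:,:,::-1])
E
```

```text
above t4.1 [ 0.5215 -0.0194  0.1601] yaw -2.0334 F [ 0.8  0.3 -0.4] M [-0.02 -0.03  0.07] gap 0.997
False
down t5.6 [ 0.5219 -0.0187  0.0335] yaw -2.0321 F [ 0.1 -0.1 -0.4] M [-0.02  0.06 -0.04] gap 1.002
grip t6.0 [ 0.5216 -0.0186  0.0333] yaw -2.0320 F [-1.1 -0.4  3.5] M [ 0.09  0.14 -0.  ] gap 0.462
```

View pics/grip.png

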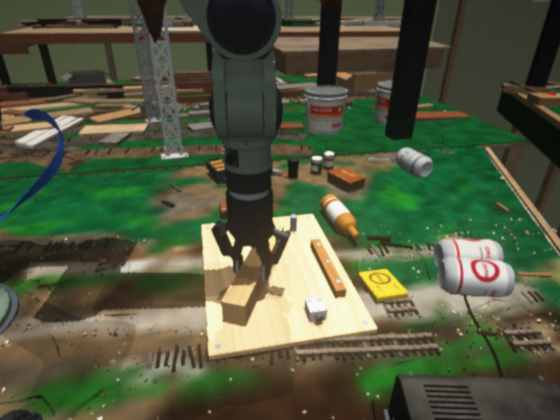

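The side view shows the batten held across its width around (250,270), and the gap of 39 mm matches its 40 mm width. Now I line the notch up with the post and advance along the batten's axis.

```bash
python3 - <<'E'
from h import *
y=-2.032; L=.147; Z=.0335
pre=W((*POST,y),(L-.022,0)) if False else W((*POST,y),(L+.022,0))
print("pre",pre,move_l([*pre,Z],.08,until_force=10)); s0=st("pre"); sleep(.2)
d=-np.array([np.cos(y),np.sin(y)])
s0=st("rest"); tgt=W((*POST,y),(L-.008,0))
print(move_l([*tgt,Z],.015,until_force=6)); s=st("contact")
p=np.array(s["position"])[:2]; print("notch at post if U=.03:",W((*p,y),(-L,0))-POST,"axial F",(np.array(s["contact_force"])-s0["contact_force"])[:2]@d)
cv2.imwrite("pics/post.png",cv2.resize(grab_frame("top")["img"][130:300,230:440,::-1],None,fx=3,fy=3,interpolation=cv2.INTER_CUBIC))
E
```

```text
pre [0.56519065 0.00613265] False
pre t6.9 [0.5651 0.0062 0.0334] yaw -2.0319 F [ 1.1  0.3 -1.6] M [ 0.04 -0.19  0.01] gap 0.463
rest t7.1 [0.5647 0.006  0.0334] yaw -2.0323 F [ 0.5  1.  -0.6] M [ 0.07 -0.13  0.03] gap 0.462
True
contact t8.5 [0.5758 0.0259 0.0334] yaw -2.0334 F [ 0.6 -1.3  3.3] M [-0.02 -0.04 -0.17] gap 0.461
notch at post if U=.03: [7.84480638e-04 8.46478324e-05] axial F -1.981498000248847
```

View pics/post.png

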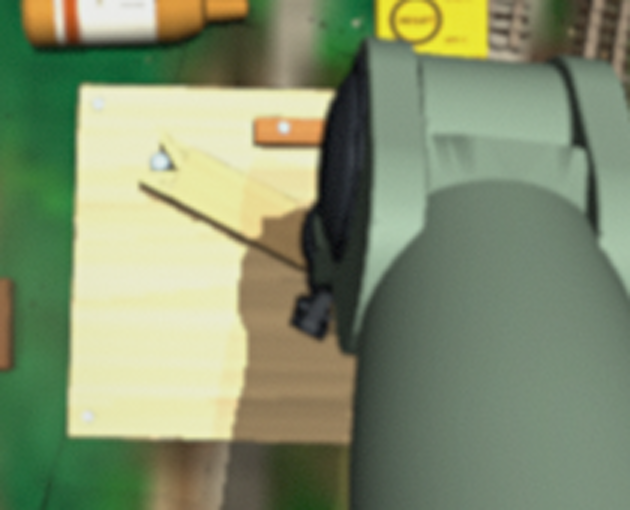

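In the crop the post at (160,158) stands in the mouth of the V, with a dark gap showing between it and the apex. The notch may only be touching, so I advance in small steps while reading the force.

```bash
cat >> h.py <<'E'
def force(n=6,dt=.02):
    v=[]
    for _ in range(n): v.append(get_state()["contact_force"]); sleep(dt)
    return np.mean(v,0)
E
python3 - <<'E'
from h import *
y=-2.032; Z=.0335; d=-np.array([np.cos(y),np.sin(y)]); n=np.array([-d[1],d[0]])
p=np.array(get_state()["position"])[:2]; q=p.copy()
for i in range(16):
    f=force(); a,l=f[:2]@d,f[:2]@n
    r=np.array(get_state()["position"])[:2]
    print(i,"cmd %.2f act %.2f lat %.2f mm | axial %.1f lat %.1f Fz %.1f"%((q-p)@d*1e3,(r-p)@d*1e3,(r-p)@n*1e3,a,l,f[2]))
    if a<-8 or abs(l)>8: break
    q=q+d*.0006; move_l([*q,Z],.01,until_force=10)
st()
E
```

```text
0 cmd 0.00 act -0.03 lat 0.02 mm | axial -0.3 lat -0.8 Fz 4.6
1 cmd 0.60 act 0.02 lat 0.05 mm | axial -4.1 lat -0.8 Fz 2.9
2 cmd 1.20 act 0.02 lat 0.08 mm | axial -6.2 lat -0.8 Fz 3.0
3 cmd 1.80 act 0.08 lat 0.11 mm | axial -7.7 lat -1.0 Fz 3.4
4 cmd 2.40 act 0.11 lat 0.09 mm | axial -9.2 lat -0.5 Fz 4.4
 t10.1 [0.5757 0.0261 0.0334] yaw -2.0345 F [-3.5 -8.8  4.3] M [-1.51  0.43 -0.04] gap 0.462
```

The post is bottomed in the V: about 9 N axially, almost no lateral force, and the spot agrees with the vision estimate within 1 mm. The arm is compliant, roughly 4 N/mm. Now I swing round the post with the axial force under control.

```bash
cat > swing.py <<'E'
from h import *
L=.147; Z=.0335; y0=-2.0335; c=np.array([.5757,.0261]); P=c-L*np.array([np.cos(y0),np.sin(y0)])
def run(ys,lead,fl=16,kp=.00013,fa=8):
    for y in ys:
        d=-np.array([np.cos(y),np.sin(y)]); n=np.array([d[1],-d[0]])  # n: towards fence
        move_l([*(P-(L-lead)*d),Z],.04,rot=rot(y),until_force=14)
        f=force(3); a,l=-f[:2]@d,-f[:2]@n; s=get_state(); r=np.array(s["position"])[:2]
        print("t%.1f out %.3f lead %.1f axial %.1f tofence %.1f Fz %.1f Mz %.2f | jigy err %.1f mm"%(s["clock"],JIG[2]-y,lead*1e3,a,l,f[2],s["wrist_torque"][2],1e3*((r-P)@n-(-L)*0)))
        lead=np.clip(lead+kp*(fa-a),-.002,.006)
        if l>fl or np.hypot(*f[:2])>22: print("stop"); break
    np.save("lead.npy",[lead,y])
E
python3 - <<'E'
from swing import *
run(np.arange(-2.015,JIG[2]-.03,.02),.0024)
st()
E
```

```text
t10.4 out 0.441 lead 2.4 axial 9.3 tofence -1.6 Fz 4.1 Mz 0.04 | jigy err 0.1 mm
t10.7 out 0.421 lead 2.2 axial 8.7 tofence -1.3 Fz 4.2 Mz -0.01 | jigy err 0.2 mm
t11.0 out 0.401 lead 2.1 axial 8.1 tofence -1.7 Fz 3.5 Mz 0.01 | jigy err 0.1 mm
t11.3 out 0.381 lead 2.1 axial 8.4 tofence -1.3 Fz 3.9 Mz 0.07 | jigy err 0.1 mm
t11.6 out 0.361 lead 2.1 axial 7.9 tofence -0.9 Fz 2.9 Mz 0.10 | jigy err 0.1 mm
t11.9 out 0.341 lead 2.1 axial 8.3 tofence -1.0 Fz 3.5 Mz 0.06 | jigy err 0.1 mm
t12.2 out 0.321 lead 2.1 axial 8.5 tofence -0.3 Fz 3.1 Mz 0.06 | jigy err 0.1 mm
t12.5 out 0.301 lead 2.0 axial 8.3 tofence -0.8 Fz 2.9 Mz 0.04 | jigy err 0.1 mm
t12.8 out 0.281 lead 2.0 axial 8.4 tofence -0.3 Fz 2.4 Mz 0.15 | jigy err 0.1 mm
t13.1 out 0.261 lead 1.9 axial 8.0 tofence -0.2 Fz 2.5 Mz 0.12 | jigy err 0.1 mm
t13.4 out 0.241 lead 1.9 axial 8.0 tofence 0.4 Fz 2.7 Mz 0.09 | jigy err 0.1 mm
t13.7 out 0.221 lead 1.9 axial 8.1 tofence -0.5 Fz 2.9 Mz 0.10 | jigy err 0.1 mm
t14.0 out 0.201 lead 1.9 axial 7.9 tofence 1.8 Fz 3.8 Mz -0.25 | jigy err -0.4 mm
t14.3 out 0.181 lead 1.9 axial 8.3 tofence 2.4 Fz 4.7 Mz 0.19 | jigy err -1.0 mm
t14.6 out 0.161 lead 1.9 axial 7.5 tofence 0.7 Fz 2.8 Mz 0.36 | jigy err -0.4 mm
t14.9 out 0.141 lead 1.9 axial 7.7 tofence 0.5 Fz 2.8 Mz 0.50 | jigy err -0.3 mm
t15.2 out 0.121 lead 2.0 axial 8.0 tofence 0.7 Fz 3.3 Mz 0.56 | jigy err -0.3 mm
t15.5 out 0.101 lead 1.9 axial 7.9 tofence 0.9 Fz 3.5 Mz 0.51 | jigy err -0.4 mm
t15.8 out 0.081 lead 2.0 axial 7.8 tofence 1.0 Fz 3.2 Mz 0.56 | jigy err -0.4 mm
t16.1 out 0.061 lead 2.0 axial 7.8 tofence 1.2 Fz 3.0 Mz 0.55 | jigy err -0.4 mm
t16.4 out 0.041 lead 2.0 axial 7.8 tofence 0.8 Fz 3.3 Mz 0.52 | jigy err -0.4 mm
 t16.4 [0.6344 0.011  0.0333] yaw -1.6145 F [-1.2 -7.9  3.1] M [-1.46  0.36  0.52] gap 0.460
```

The nose was crossed at about 0.18 rad out. Now fine steps to the fence.

```bash
python3 - <<'E'
from swing import *
run(np.arange(JIG[2]-.035,JIG[2]+.02,.005),np.load("lead.npy")[0],fl=4)
st()
E
```

```text
t16.7 out 0.035 lead 2.1 axial 7.9 tofence 3.0 Fz 4.9 Mz -0.10 | jigy err -1.2 mm
t17.0 out 0.030 lead 2.1 axial 8.1 tofence 3.4 Fz 4.7 Mz -0.13 | jigy err -1.2 mm
t17.3 out 0.025 lead 2.1 axial 7.4 tofence 3.6 Fz 4.5 Mz -0.10 | jigy err -1.2 mm
t17.6 out 0.020 lead 2.1 axial 7.8 tofence 3.8 Fz 4.9 Mz -0.11 | jigy err -1.3 mm
t17.9 out 0.015 lead 2.2 axial 7.9 tofence 2.7 Fz 4.5 Mz 0.14 | jigy err -0.9 mm
t18.2 out 0.010 lead 2.2 axial 8.1 tofence 3.0 Fz 3.8 Mz 0.13 | jigy err -1.0 mm
t18.5 out 0.005 lead 2.1 axial 8.4 tofence 2.0 Fz 3.1 Mz 0.30 | jigy err -0.7 mm
t18.8 out 0.000 lead 2.1 axial 7.9 tofence 1.7 Fz 2.8 Mz 0.51 | jigy err -0.5 mm
t19.1 out -0.005 lead 2.1 axial 8.3 tofence 3.1 Fz 3.7 Mz 0.19 | jigy err -0.9 mm
t19.4 out -0.010 lead 2.1 axial 7.3 tofence 4.7 Fz 5.5 Mz -0.42 | jigy err -1.6 mm
stop
 t19.4 [0.6407 0.0108 0.0333] yaw -1.5661 F [-4.1 -6.3  6.2] M [-1.39  0.83 -0.42] gap 0.462
```

```bash
python3 - <<'E'
from swing import *
lead,y=np.load("lead.npy"); y=float(y)
jn=np.array([-np.sin(JIG[2]),np.cos(JIG[2])]); d=-np.array([np.cos(y),np.sin(y)])
q=P-(L-lead)*d
for i in range(12):
    q=q+jn*.0006; move_l([*q,Z],.02,rot=rot(y),until_force=14)
    f=force(4); s=get_state()
    print("press %.1f axial %.1f Mz %.2f"%(-f[:2]@jn,-f[:2]@d,s["wrist_torque"][2]),np.round(s["position"],4))
    if -f[:2]@jn>12: break
sleep(.4); st("held")
# unload, then release
q=q-jn*.0027-d*lead; move_l([*q,Z],.02); st("eased")
let_go(); st("open")
p=get_state()["position"]; move_l([p[0],p[1],.16],.12); st("up")
movep([.45,-.30,.25],rot(JIG[2]))
C=("top","side"); F={n:grab_frame(n) for n in C}; M=masks(C,"batten")
for cs in(C,("top",),("side",)):
    x,v=fit(F,[({n:M[n] for n in cs},*BAT)],[*W(JIG,(-.008,.07)),JIG[2]]); e=x[:2]-W(JIG,(-.008,.07)); print(cs,np.round(x,4),round(v,3),"err mm",np.round(e*1e3,1),"dyaw %.4f"%(x[2]-JIG[2]))
cv2.imwrite("pics/end1.png",cv2.resize(F["top"]["img"][130:300,230:440,::-1],None,fx=3,fy=3,interpolation=cv2.INTER_CUBIC))
st()
E
```

```text
press 6.1 axial 7.9 Mz -0.39 [0.6407 0.0108 0.0334]
press 8.2 axial 8.0 Mz -0.44 [0.6407 0.0108 0.0334]
press 10.0 axial 7.7 Mz -0.27 [0.6408 0.0108 0.0334]
press 11.2 axial 8.1 Mz -0.36 [0.6407 0.0108 0.0334]
press 12.8 axial 7.6 Mz -0.34 [0.6408 0.0108 0.0334]
held t21.4 [0.6408 0.0108 0.0334] yaw -1.5662 F [-13.3  -8.1  12.8] M [-1.45  2.27 -0.36] gap 0.463
eased t21.7 [0.6407 0.0108 0.0333] yaw -1.5651 F [-6.5 -2.   6.8] M [-0.41  1.13 -0.51] gap 0.461
open t22.2 [0.6427 0.0108 0.0334] yaw -1.5637 F [ 0.2 -0.3  0. ] M [ 0.03 -0.05 -0.02] gap 1.008
up t23.4 [0.642  0.0109 0.1591] yaw -1.5640 F [-0.3 -0.3 -0.5] M [ 0.01 -0.01  0.01] gap 1.002
('top', 'side') [ 0.6408  0.0401 -1.5745] 0.835 err mm [ 0.8 -0.4] dyaw -0.0005
('top',) [ 0.6399  0.0419 -1.5787] 0.917 err mm [-0.1  1.4] dyaw -0.0047
('side',) [ 0.6414  0.0401 -1.5801] 0.762 err mm [ 1.4 -0.3] dyaw -0.0061
 t25.1 [ 0.4506 -0.2992  0.2496] yaw -1.5723 F [1.  0.2 0.2] M [ 0.06 -0.02  0.04] gap 0.997
```

View pics/end1.png

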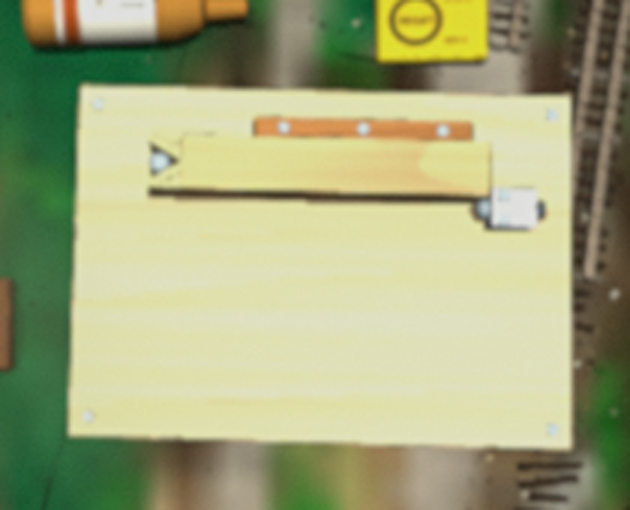

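The crop shows the post at (160,160) in the V, the batten along the fence (255–472,130), and the nose at (482,208) behind its near face. I was pressing beside the middle while gripping, so I finish with a plain press of the shut fingers at about 12 N on the near face. That makes sure it sits flush.

```bash
python3 - <<'E'
from h import *
y=JIG[2]; jn=np.array([-np.sin(y),np.cos(y)]); X=.045
grab(30)
a=W(JIG,(X,.015)); movep([*a,.16],rot(y)); move_l([*a,.028],.1,until_force=8); sleep(.2); f0=force()
print(move_l([*W(JIG,(X,.05)),.028],.02,until_force=4)); s=st("touch")
q=np.array(s["position"])[:2]
for i in range(12):
    f=force(4)-f0; s=get_state()
    print("press %.1f"%(-f[:2]@jn),np.round(s["position"],4))
    if -f[:2]@jn>11.5: break
    q=q+jn*.0006; move_l([*q,.028],.02,until_force=8)
sleep(.5); st("held")
move_l([*a,.028],.04); move_l([*a,.16],.12); let_go()
movep([.45,-.30,.25],rot(y))
C=("top","side"); F={n:grab_frame(n) for n in C}; M=masks(C,"batten")
for cs in(C,("top",),("side",)):
    x,v=fit(F,[({n:M[n] for n in cs},*BAT)],[*W(JIG,(-.008,.07)),JIG[2]]); e=x[:2]-W(JIG,(-.008,.07)); print(cs,round(v,3),"err mm",np.round(e*1e3,1),"dyaw %.4f"%(x[2]-JIG[2]))
for k in("glue_bottle","relay_pack","lamp_box"):
    r=tip_of("top",k); print(k,r and np.round(r[0]["centre"],1))
cv2.imwrite("pics/end2.png",np.vstack([cv2.resize(F["top"]["img"][140:240,240:430,::-1],(760,400),interpolation=cv2.INTER_CUBIC)]))
st()
E
```

```text
True
touch t29.9 [ 0.6062 -0.0123  0.0274] yaw -1.5740 F [ 0.8  0.  -0.6] M [-0.02  0.02  0.04] gap 0.001
press -0.1 [ 0.6061 -0.0123  0.0271]
press 0.7 [ 0.6066 -0.0123  0.0278]
press 2.7 [ 0.6066 -0.0123  0.0278]
press 5.5 [ 0.6067 -0.0123  0.0278]
press 6.8 [ 0.6067 -0.0123  0.0278]
press 8.1 [ 0.6066 -0.0123  0.0278]
press 10.0 [ 0.6067 -0.0123  0.0278]
press 12.0 [ 0.6067 -0.0123  0.0278]
held t32.7 [ 0.6067 -0.0123  0.0278] yaw -1.5742 F [-12.7  -0.3   8.1] M [-0.04  2.14  0.01] gap -0.007Traceback (most recent call last):
  File "<stdin>", line 17, in <module>
KeyError: 'side'
```

```bash
python3 - <<'E'
from h import *
F={"top":grab_frame("top")}; M=masks(F,"batten")
x,v=fit(F,[(M,*BAT)],[*W(JIG,(-.008,.07)),JIG[2]]); e=x[:2]-W(JIG,(-.008,.07)); print(round(v,3),"err mm",np.round(e*1e3,1),"dyaw %.4f"%(x[2]-JIG[2]))
for k in("glue_bottle","relay_pack","lamp_box"):
    r=tip_of("top",k); print(k,r and np.round(r[0]["centre"],1))
cv2.imwrite("pics/end2.png",cv2.resize(F["top"]["img"][140:240,240:430,::-1],(760,400),interpolation=cv2.INTER_CUBIC))
st()
E
```

```text
0.93 err mm [0.1 0.4] dyaw 0.0041
glue_bottle [278.2 136.9]
relay_pack [373.3 141.6]
lamp_box [221.1 233.6]
 t37.2 [ 0.4502 -0.2997  0.2499] yaw -1.5734 F [-0.  -0.7 -0.3] M [ 0.01 -0.06  0.  ] gap 0.999
```

View pics/end2.png

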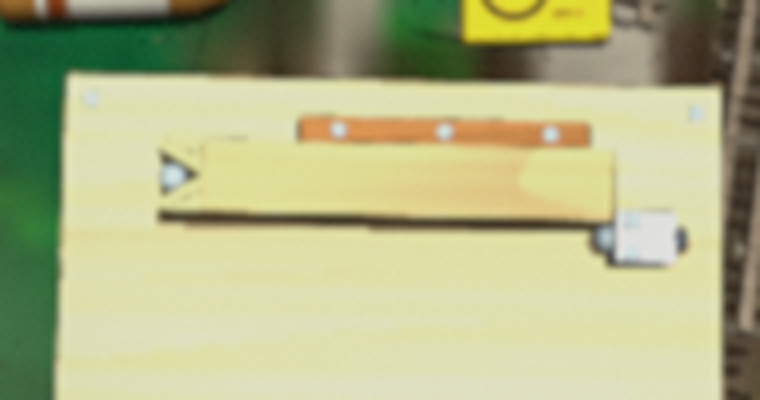

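The post at (172,178) sits in the notch, the batten is flush to the fence, and the nose at (603,237) is behind it. The arm is clear, so I hand the job in.

```bash
python3 -c "
from cell import *
sign_off()"
```

```text
the job is handed in; nothing more can be done
```

The batten is lined up in the jig and the job is handed in, at about 37 s on the robot's clock; `sign_off()` reports no verdict.

**What I did:** I gripped the batten's upper edge while it still lay askew and pushed its notch onto the post at about 9 N. I then swung it round the post, holding 7–9 N of bearing force, and it passed the catch at about 0.18 rad out of line. I pressed it to the fence at about 13 N and let go. A second press with the shut fingers at about 12 N did not move it further. No force I measured went above about 20 N in total, against the 30 N limit on post and fence.

**Last checks:**
- **Batten position:** the top view puts it within 0.5 mm and 0.004 rad of its target, flush along the fence.
- **Catch and post:** the nose is out behind the batten's near face, and the post is in the notch.
- **Bystanders:** the bottle, pack and lamp box show within about 3 pixels of where they started, which is the network's own scatter.
- **Arm:** parked clear, touching nothing.

**Checks that failed or disagreed:**
- The last side-view check failed because the network did not find the batten, so the final position rests on the top view alone.
- An earlier side view, after letting go, fitted poorly (overlap 0.76) and was about 1.4 mm off.
- The tool's yaw while gripping was about 0.008 rad off the jig yaw found from the images.

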